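# Chock the rolling pin on the sloping draining board

### The job

Lay the washed rolling pin from the dish drainer to dry on the sloping steel draining board. The board would let it roll away, so first stand the orange wedge on its base on the board and leave it there as a chock, then lay the pin level across the slope, uphill of the wedge and against it, and let go only then, so that it stays put. Leave the other kitchen things where they are.

Things in the scene. Friction and masses are not known exactly. Their poses are not given: they have to be found in the camera images.
- pin: Wooden rolling pin, 300 g. Barrel 200 mm long, 50 mm diameter; red handles, 22 mm diameter, stick out 45 mm at each end. Origin at its middle on the axis, x along the axis. Starts slanting in the drainer, sloping 25 degrees down away from the robot. Forks hold it from below 82-94 mm either side of the middle; free all round between. Lifts out square to its axis (up, away from the robot).
- wedge: Orange wedge, 75 g, 60 (x) by 50 (y) by 32 mm (z) high, sides vertical. Origin at the middle of its base. Top flat from the back, x = -30, to -9 mm, then a 35 degree ramp down to a 5 mm high toe at x = +30. A 50 mm barrel on the same surface touches the ramp with its axis 45 mm from the origin, toe side. Starts on its base on the worktop, in one of three places with mug and jar.
- board: Fixed steel draining board, 340 (x) by 300 mm (y), with 6 mm rims along the sides x = +-170 mm. Origin at the centre of its top face, 43.5 mm above the worktop. Its frame is tilted with it: z normal to the top face, x level across the slope, y uphill (8 degrees). A round thing left alone rolls off the open low edge (-y).
- drainer: Fixed white dish drainer: tray 290 (x) by 140 (y) mm with 30 mm high walls, with two forks and an end stop inside that hold the pin slanting. Origin at the centre of its underside; x is the direction in which the pin slopes down. The pin's middle starts over the origin, 112 mm above the worktop.
- mug: Black mug, 76 mm across, 85 mm high, bystander; origin at the centre of its underside.
- jam_jar: Amber jar with a brass-coloured lid, 66 mm across, 85 mm high, bystander; origin at the centre of its underside.
- food_tin: Food tin with a green label, 74 mm across, 105 mm high, bystander; origin at the centre of its underside.
- bowl: Blue bowl, 130 mm across, 55 mm high, bystander; origin at the centre of its underside.
- dish_brush: Dish brush lying on the worktop, bystander.
- spoon: Spoon lying on the worktop, bystander.
Things that resemble listed ones, but are neither listed nor needed, are in the scene too. What is meant by the wedge is not turquoise, and is the larger of those in its own colour.

How it is judged (in metres and radians):
On the way, in this order (a step that is already met when the one before it is completed fails the run):
1. the wedge stands flat on the draining board, let go, with the pin not yet on the board (x of wedge in the frame of board between -0.14 and 0.14 m and y of wedge in the frame of board between -0.14 and 0.14 m and z of wedge in the frame of board between -0.005 and 0.006 m and angle between the z axis of wedge and the z axis of board, either way round below 0.15 rad and contact force between wedge and the fingers below 0.1 N and contact force between pin and board below 0.1 N), for 0.2 s.
2. the pin, still held, is down at the board (its axis less than 38 mm above it) and close against the wedge (origins less than 85 mm apart) (contact force between pin and the fingers above 0.3 N and z of pin in the frame of board below 0.038 m and distance between pin and wedge below 0.085 m), for 0.1 s.
At the end, for the whole second after the job is handed in: Wedge standing flat on the board (within 6 mm, 0.15 rad; 140 mm from its centre each way). Pin lying on the board (axis 19-31 mm above it; 120 mm across, 140 mm along the slope from centre), within 0.35 rad of straight across, resting on the wedge, both let go and still (x of wedge in the frame of board between -0.14 and 0.14 m and y of wedge in the frame of board between -0.14 and 0.14 m and z of wedge in the frame of board between -0.005 and 0.006 m and angle between the z axis of wedge and the z axis of board, either way round below 0.15 rad and x of pin in the frame of board between -0.12 and 0.12 m and y of pin in the frame of board between -0.14 and 0.14 m and z of pin in the frame of board between 0.019 and 0.031 m and angle between the x axis of pin and the x axis of board, either way round below 0.35 rad and contact force between pin and wedge above 0.03 N and contact force between each of pin, wedge and the fingers below 0.1 N and linear speed of each of pin, wedge below 0.01 m/s and angular speed of pin below 0.2 rad/s); the robot touches nothing.
It fails at once if the pin falls or rolls down to the worktop (height (world z) of pin below 0.036 m).
It fails at once if a bystander is moved by more than 30 mm or tipped over (distance of any of mug, jam_jar, food_tin, bowl, dish_brush, spoon from where it was at the start of the episode above 0.03 m or angle between any of mug, jam_jar, food_tin, bowl's own z axis and vertical above 0.5 rad).
It also fails if it takes over 58 s, if anything falls off the work surface, if the arm or the gripper's body presses on something with over 40 N, if the wrist force passes 120 N, or if a joint passes its speed limit or range.

### The arm

A 6-joint arm with a two-finger parallel gripper is mounted at the origin on the work surface. World frame = base frame: x ahead of the robot, y to its left, z up, the work surface at z = 0. Lengths are in mm, angles in rad, forces in N, time in s.
With the tool pointing down it reaches from about 350 to 975 mm from the base axis. Payload 7.1 kg.
Tool frame: the origin (TCP) lies midway between the tips of the shut fingers; the grasp point (between the pads) lies pinch_z behind it (pinch_z is the distance from the TCP to the grasp point, in mm); z points along the fingers, y is the line along which they close (so a half turn about z gives the same grasp; the last joint's range is limited). The gripper opens to 88 mm and grips with 3 to 60 N. Pads are 20 mm wide; open, the fingers measure 115 mm over their backs; the gripper's body (75 mm by 178 mm) begins 61 mm behind the grasp point.
Start: joints at [-1.127, 0.423, 1.63, -0, 1.089, -0.019], TCP at [279.049, -559.229, 222.675] pointing down, gripper open.
Joint ranges: [-3, 3], [-0.9, 2.11], [0.09, 2.58], [-1.31, 4.45], [0.11, 2.69], [-2.54, 2.54]. Speed limits (rad/s): [2.39, 2.39, 3.01, 3.14, 3.14, 3.14].

### API

Orientations are given as a rotation vector (axis times angle).
In Python, from workcell import get_obs, get_image, close_job, pinch_z gives the robot as it stands.
- The arm moves only by the tool jog_arm, never from a script. Its argument "commands" is a list of rows, each a list of 3 entries, a list of its own where there are three numbers: the gripper command: -1 is shut, 1 is fully open, values between are in proportion, then the shift along the tool's x, y, z as a fraction of full scale, then the turn, a rotation vector about the tool's x, y, z as a fraction of full scale. In form: [[gripper, [tx, ty, tz], [rx, ry, rz]], ...]. A call has 1 to 10 rows; each row shifts and turns the commanded pose from where the row before left it, along the tool's axes as they then stand; what a row does not reach is not made up. Full scale, the value 1, is 0.1 m for a shift and 45 degrees for a turn. A row lasts 1/10 s, in which the tool goes at most 50 mm and 8.59 degrees, less where a joint would pass 70% of its speed; a pose out of reach is approached as far as the arm can. A call with a number of a shift or a turn outside -1 to 1 is refused whole. A call with a gripper value outside its range is refused whole. The fingers move at their own pace and stop on an object; the grip force is fixed at half the most. Time passes only in rows, so rows that do not move let the fingers close. It gives the time, the measured TCP pose, the force, the opening and the grip force at its end, in the units of the state.
- get_obs(): the state, without advancing time (a new reading comes with each control period).
- get_image(name): name is "scene" or "top" or "wrist"; returns a dict with "image" (480x640x3 uint8, blue, green, red), "z_map" (480x640 float32, mm along the optical axis (not along the pixel's ray), 0 where there is no reading), "intrinsics" (3x3 intrinsics, pixels), "eye" and "orientation" of the camera in the world; the wrist camera has in their place "mount" (4x4, takes a point from camera to tool coordinates, whose origin is the TCP and whose axes are the flange's). Camera axes: x right, y down, z forward; pixel columns grow to the right and rows downward; lengths in mm; the calibration is good to about 2 mm. The wrist camera is an equidistant fisheye: a pixel r from the principal point sees the ray r / f radians off the axis. A picture is of the moment at which its call begins: read the wrist's pose just before it.
- close_job(): hands the job in; it is judged then, once.
The state is a dict: "t": time; "qpos": joint angles; "qvel": joint speeds; "joint_torque": joint torques, N m; "ee_pos": TCP position; "orientation": TCP orientation; "ft_force": force on the tool from outside, world axes, zero at the start; "moment": the same for the moment, N m; "width": finger opening in mm; "grasp_force": force on a finger pad.
Only numpy, scipy, OpenCV 4.12 (cv2) and the standard library are available. Lean on these libraries where they do the work, as an engineer would, in place of code of your own. Each camera call takes 0.05 s, during which the arm holds its last target. There are 200 camera calls.

## Working session

There is one attempt and no reset: what is moved stays moved. The work goes in short steps, Python scripts to look and compute and a tool call to move; the robot and the scene stay as the last step left them, time stands still between calls to the robot, and variables do not carry over. Pictures are saved under pics/ and viewed, at most 10 in all, crops included, and the job is handed in when it is done.

Besides the shell and the picture viewer there is one more tool, called after "Request:" in YAML: its name, and indented under it one key for each argument. jog_arm: Moves the arm, as the interface text tells. Its arguments: {"type":"object","properties":{"commands":{"type":"array","items":{"type":"array"}}},"required":["commands"]}

```bash
ls; mkdir -p pics; cat > h.py <<'E'
import numpy as np, cv2
from scipy.spatial.transform import Rotation as R
from workcell import get_obs, get_image, close_job, pinch_z
def cam(name):
    d=get_image(name); return d
def RM(o):
    o=np.array(o,float)
    return o if o.shape==(3,3) else R.from_rotvec(o).as_matrix()
def cloud(d):
    K=np.array(d["intrinsics"]); z=d["z_map"]; v,u=np.mgrid[:480,:640]
    p=np.stack([(u-K[0,2])/K[0,0]*z,(v-K[1,2])/K[1,1]*z,z],-1)
    return p@RM(d["orientation"]).T+np.array(d["eye"])
E
python3 - <<'E'
from h import *
print(pinch_z if not callable(pinch_z) else pinch_z()); print(get_obs())
for n in("top","scene"):
    d=cam(n); cv2.imwrite(f"pics/{n}0.png",d["image"]); np.save(f"{n}.npy",d,allow_pickle=True)
    print(n,d["eye"],d["orientation"],d["intrinsics"],(d["z_map"]>0).mean())
E
```

```text
pics
18.700000000000003
{'t': 0.0, 'qpos': array([-1.12698452e+00,  4.23807882e-01,  1.63068462e+00, -1.35565895e-05,
        1.08857941e+00, -1.89809946e-02]), 'qvel': array([-0.00058419,  0.00026409,  0.00025026, -0.00064639,  0.00018636,
       -0.00025074]), 'joint_torque': array([ 1.78825427e-03, -5.44624972e+01, -2.73661101e+01,  6.44790614e-02,
        2.27092527e-02, -1.31604447e-04]), 'ee_pos': array([ 278.82591382, -558.74643189,  221.9243824 ]), 'orientation': array([-3.05645278e+00, -7.20161788e-01,  5.08067572e-04]), 'ft_force': array([ 1.01198767, -0.15154127,  0.27358826]), 'moment': array([-0.00435994, -0.01585345, -0.0124805 ]), 'grasp_force': 0.0, 'width': 88.02247764068275}
top [ 344.14500261   77.36583466 1375.87156639] [-2.15487351  2.14798858 -0.14038422] [[603.02171511   0.         320.20301259]
 [  0.         603.02171511 241.55541749]
 [  0.           0.           1.        ]] 0.996220703125
scene [1394.24827856 -428.50953926  757.96743111] [-1.92676004 -1.12553278  0.59108068] [[542.15685179   0.         316.66795072]
 [  0.         542.15685179 250.42090426]
 [  0.           0.           1.        ]] 0.9961197916666666
```

View pics/top0.png

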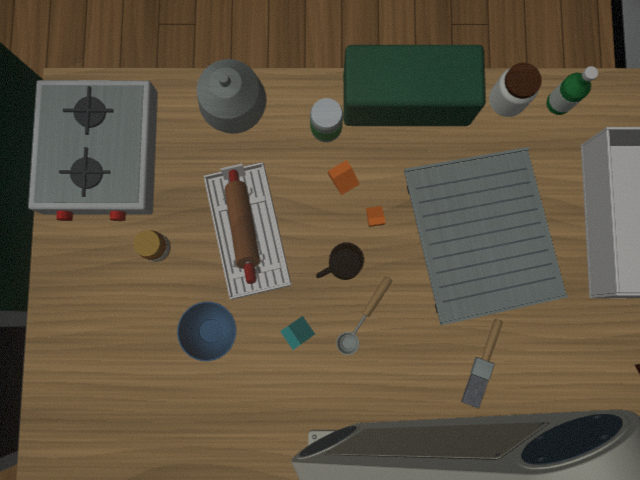

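View pics/scene0.png

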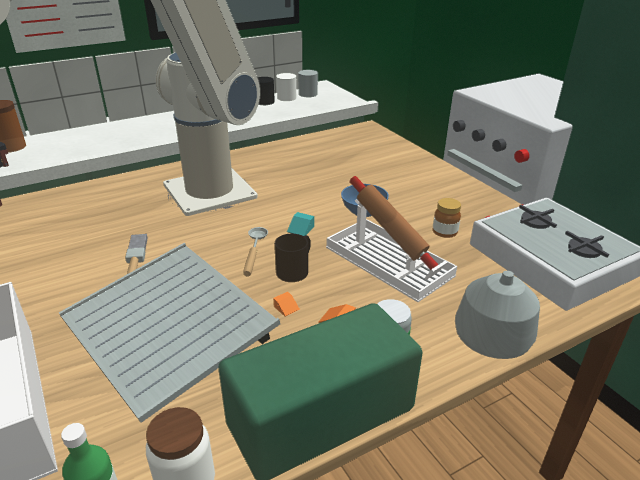

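The top view shows the big orange wedge at (344,178), a small orange decoy at (375,216), the turquoise one at (298,333), the pin at (242,222), the board at (485,237) and the mug at (346,261). I'll measure these from the top depth map.

```bash
python3 - <<'E'
from h import *
np.set_printoptions(precision=1,suppress=True)
d=np.load("top.npy",allow_pickle=True).item(); P=cloud(d); im=d["image"]; hsv=cv2.cvtColor(im,cv2.COLOR_BGR2HSV)
print("table z",np.median(P[300:320,100:140,2]),P[222,242],P[237,485])
# board
V,U=np.mgrid[:480,:640]
m=np.zeros((480,640),np.uint8); cv2.fillPoly(m,[np.array([[412,178],[522,160],[556,290],[446,312]])],1)
q=P[m>0]; A=np.c_[q[:,:2],np.ones(len(q))]
for _ in range(4):
    c=np.linalg.lstsq(A,q[:,2],rcond=None)[0]; r=q[:,2]-A@c; k=abs(r)<2.5*max(r.std(),.5); A,q=A[k],q[k]
n=np.array([-c[0],-c[1],1]);n/=np.linalg.norm(n);print("n",n,"tilt",np.degrees(np.arccos(n[2])),"uphill",np.degrees(np.arctan2(c[1],c[0])),"resid",r.std())
dist=(P-[0,0,c[2]])@n
b=((abs(dist)<12)&(P[...,2]>12)&(U>390)&(U<575)&(V>130)&(V<335)).astype(np.uint8)
b=cv2.morphologyEx(b,cv2.MORPH_OPEN,np.ones((5,5)))
cs=max(cv2.findContours(b,0,1)[0],key=cv2.contourArea)[:,0]
e=P[cs[:,1],cs[:,0]]; rect=cv2.minAreaRect(e[:,:2].astype(np.float32)); print("board rect",rect,cv2.boxPoints(rect))
cc=np.array(rect[0]); print("centre z",c@[*cc,1])
# wedge
o=((hsv[...,0]<18)&(hsv[...,1]>190)&(hsv[...,2]>100)).astype(np.uint8); o[:, :300]=0;o[:,420:]=0
nn,l,s,ce=cv2.connectedComponentsWithStats(o)
for i in range(1,nn):
    if s[i,4]<60: continue
    p=P[l==i]; print("orange",s[i],"zmax",np.percentile(p[:,2],[2,20,50,80,98]))
    rc=cv2.minAreaRect(p[:,:2].astype(np.float32));print(rc); print(cv2.boxPoints(rc))
    t=p[p[:,2]>np.percentile(p[:,2],98)-3]; print("top mean",t.mean(0), "all mean",p.mean(0))
    A=np.c_[p[:,:2],np.ones(len(p))]; g=np.linalg.lstsq(A,p[:,2],rcond=None)[0]; print("downslope dir",np.degrees(np.arctan2(-g[1],-g[0])),np.hypot(*g[:2]))
# pin: barrel
pm=(P[...,2]>55)&(U>215)&(U<270)&(V>165)&(V<290)
p=P[pm]; print("pin N",len(p)); mu=p.mean(0); w,v=np.linalg.eigh(np.cov((p-mu).T)); ax=v[:,2]*np.sign(v[0,2]); print("mean",mu,"axis",ax*100,"yaw",np.degrees(np.arctan2(ax[1],ax[0])),"pitch",np.degrees(np.arcsin(ax[2])))
t=(p-mu)@ax; print("ext",t.min(),t.max())
red=pm&(((hsv[...,0]<6)|(hsv[...,0]>174))&(hsv[...,1]>170))
nn,l,s,ce=cv2.connectedComponentsWithStats(red.astype(np.uint8))
for i in range(1,nn):
    if s[i,4]>20: print("red",s[i],P[l==i].mean(0))
def at(m): return P[m]
E
```

```text
table z -1.0439906643741779 [549.4 243.1 142.6] [ 533.8 -286.6   42.6]
n [ 0.  -0.1  1. ] tilt 7.973581437739348 uphill 102.0773115837337 resid 2.4760346915367557
board rect ((543.1363525390625, -288.2696838378906), (352.62646484375, 301.1536865234375), 12.197565078735352) [[ 339.  -178.3]
 [ 402.6 -472.7]
 [ 747.3 -398.2]
 [ 683.7 -103.8]]
centre z 43.47325481628204
orange [329 161  28  31 277] zmax [ 7.1 14.3 25.9 32.  36.2]
((675.2651977539062, 28.911128997802734), (56.64739990234375, 48.28096008300781), 29.99252700805664)
[[638.7  35.7]
 [662.8  -6.2]
 [711.9  22.2]
 [687.7  64. ]]
top mean [688.7  35.   34.8] all mean [675.8  28.9  23.8]
downslope dir -151.24762998505665 0.49739032030553
orange [367 206  17  19 157] zmax [ 5.6 11.4 19.5 24.  27.1]
((587.244140625, -44.13505554199219), (44.12933349609375, 34.791255950927734), 8.000378608703613)
[[563.  -30. ]
 [567.8 -64.4]
 [611.5 -58.3]
 [606.7 -23.8]]
top mean [574.9 -46.9  26. ] all mean [585.3 -44.1  18.1]
downslope dir 6.671849789106163 0.44683105916900423
pin N 2558
mean [544.6 243.  146.1] axis [ 29.8  15.4 -94.2] yaw 27.411624479953154 pitch -70.40351162432741
ext -1243.80314334909 135.57946751511716
red [230 170   6  11  41] [659.8 272.8  98.3]
red [244 265   6  16  27] [442.2 226.5 173.9]
```

```bash
cat >> h.py <<'E'
np.set_printoptions(precision=3,suppress=True)
def frame(yaw_x,z):            # tool frame: z given, x near the horizontal direction yaw_x (deg)
    z=np.array(z,float)/np.linalg.norm(z); a=np.radians(yaw_x); x=np.array([np.cos(a),np.sin(a),0]); x-=z*(x@z); x/=np.linalg.norm(x)
    return np.c_[x,np.cross(z,x),z]
def rows(p1,R1,n,p0=None,R0=None):
    o=get_obs(); p0=o["ee_pos"] if p0 is None else np.array(p0); R0=RM(o["orientation"]) if R0 is None else R0
    w=R.from_matrix(R0.T@R1).as_rotvec()/n; st=(np.array(p1)-p0)/n; Rc=R0
    if np.linalg.norm(st)>50 or np.degrees(np.linalg.norm(w))>8.59: print("TOO FAST")
    for i in range(n):
        print(np.r_[Rc.T@st/100,w/np.radians(45)]); Rc=Rc@R.from_rotvec(w).as_matrix()
E
python3 - <<'E'
from h import *
d=np.load("top.npy",allow_pickle=True).item(); P=cloud(d)
q=P[(P[...,2]>60)&(P[...,2]<400)&(abs(P[...,0]-690)<160)&(abs(P[...,1]-30)<170)]
# in wedge frame (toe dir -150)
c=np.array([675,29.]); a=np.radians(-150); e=np.array([[np.cos(a),np.sin(a)],[-np.sin(a),np.cos(a)]])
w=(q[:,:2]-c)@e.T
for lo,hi in((-200,-100),(-100,-60),(-60,-20),(-20,20),(20,60),(60,100),(100,200)):
    k=(w[:,1]>lo)&(w[:,1]<hi)
    if k.any(): print("wedge y",lo,hi,"max x of obstacle",w[k,0].max(),"z",q[k][:,2].max(),"n",k.sum())
# sanity: fixed board corners by ray-plane
n=np.array([.029,-.1356,.9903]); K=d["intrinsics"]; M=RM(d["orientation"])
for u,v in((404,170),(528,150),(565,297),(441,323)):
    r=M@np.linalg.inv(K)@[u,v,1]; s=((np.array([540,-287,43.5])-d["eye"])@n)/(r@n); print(d["eye"]+s*r)
# target hover over wedge
b=25; a3=np.radians(-150); zt=-np.array([np.sin(np.radians(b))*np.cos(a3),np.sin(np.radians(b))*np.sin(a3),np.cos(np.radians(b))])
T=frame(-150,zt); print(T)
g=np.array([675,29,24.])+np.r_[-8*np.cos(a3),-8*np.sin(a3),0]
p=g+T[:,2]*pinch_z; print("grasp tcp",p,"hover",p-T[:,2]*130)
# intermediate: go to hover with straight line
o=get_obs(); rows(p-T[:,2]*130,T,20)
E
```

```text
wedge y -20 20 max x of obstacle -91.59030309454505 z 111.20075547435385 n 422
wedge y 20 60 max x of obstacle -89.63743009056145 z 111.59990866518024 n 561
wedge y 60 100 max x of obstacle 208.88442057499827 z 158.8089150568169 n 729
wedge y 100 200 max x of obstacle 160.81621359855012 z 158.47173896414347 n 2336
[ 680.969 -105.185   64.267]
[ 739.845 -397.98    22.451]
[ 401.707 -466.064   23.031]
[ 343.244 -179.854   63.933]
[[-0.785 -0.5    0.366]
 [-0.453  0.866  0.211]
 [-0.423  0.    -0.906]]
grasp tcp [688.772  36.951   7.052] hover [641.193   9.481 124.872]
TOO FAST
[ 0.289 -0.173  0.049  0.042 -0.001  0.192]
[ 0.26  -0.213  0.055  0.042 -0.001  0.192]
[ 0.225 -0.248  0.062  0.042 -0.001  0.192]
[ 0.186 -0.276  0.071  0.042 -0.001  0.192]
[ 0.143 -0.299  0.08   0.042 -0.001  0.192]
[ 0.097 -0.314  0.091  0.042 -0.001  0.192]
[ 0.049 -0.321  0.101  0.042 -0.001  0.192]
[ 0.    -0.322  0.112  0.042 -0.001  0.192]
[-0.047 -0.314  0.123  0.042 -0.001  0.192]
[-0.094 -0.299  0.133  0.042 -0.001  0.192]
[-0.137 -0.277  0.143  0.042 -0.001  0.192]
[-0.176 -0.249  0.151  0.042 -0.001  0.192]
[-0.211 -0.214  0.159  0.042 -0.001  0.192]
[-0.24  -0.175  0.166  0.042 -0.001  0.192]
[-0.263 -0.131  0.171  0.042 -0.001  0.192]
[-0.279 -0.085  0.175  0.042 -0.001  0.192]
[-0.288 -0.036  0.178  0.042 -0.001  0.192]
[-0.29   0.014  0.178  0.042 -0.001  0.192]
[-0.284  0.063  0.177  0.042 -0.001  0.192]
[-0.271  0.11   0.175  0.042 -0.001  0.192]
```

```bash
python3 - <<'E'
from h import *
d=np.load("top.npy",allow_pickle=True).item(); P=cloud(d)
q=P[(P[...,2]>75)&(P[...,2]<400)&(abs(P[...,0]-690)<200)&(abs(P[...,1]-30)<200)]
c=np.array([675,29.]); a=np.radians(-150); e=np.array([[np.cos(a),np.sin(a)],[-np.sin(a),np.cos(a)]])
w=(q[:,:2]-c)@e.T
for y in range(-120,130,20):
    k=(abs(w[:,1]-y)<10)
    if k.any(): print(y,"max x",w[k,0].max(), w[k&(w[:,0]<60),0].max() if (k&(w[:,0]<60)).any() else None)
b=np.radians(25); zt=-np.array([np.sin(b)*np.cos(a),np.sin(b)*np.sin(a),np.cos(b)]); T=frame(-150,zt)
rows([620,0,175],T,22)
E
```

```text
-120 max x 145.30004037964875 None
-100 max x 141.3561832720965 -225.03005610485948
-80 max x 147.55020957120894 -231.90065208095078
-60 max x 180.27880404390436 -252.79824076587113
0 max x -95.35905413260348 -95.35905413260348
20 max x -89.89383210356519 -89.89383210356519
40 max x -90.03947998279381 -90.03947998279381
60 max x -100.17967977607839 -100.17967977607839
80 max x -91.61865061682639 -91.61865061682639
100 max x -80.49833577232363 -80.49833577232363
120 max x -69.45897323676692 -69.45897323676692
[ 0.252 -0.158  0.022  0.039 -0.001  0.174]
[ 0.228 -0.19   0.027  0.039 -0.001  0.174]
[ 0.2   -0.219  0.033  0.039 -0.001  0.174]
[ 0.169 -0.243  0.04   0.039 -0.001  0.174]
[ 0.134 -0.262  0.047  0.039 -0.001  0.174]
[ 0.097 -0.277  0.055  0.039 -0.001  0.174]
[ 0.059 -0.285  0.064  0.039 -0.001  0.174]
[ 0.02  -0.289  0.072  0.039 -0.001  0.174]
[-0.02  -0.286  0.081  0.039 -0.001  0.174]
[-0.058 -0.279  0.09   0.039 -0.001  0.174]
[-0.096 -0.265  0.098  0.039 -0.001  0.174]
[-0.13  -0.247  0.106  0.039 -0.001  0.174]
[-0.163 -0.223  0.113  0.039 -0.001  0.174]
[-0.191 -0.195  0.12   0.039 -0.001  0.174]
[-0.216 -0.164  0.125  0.039 -0.001  0.174]
[-0.236 -0.129  0.13   0.039 -0.001  0.174]
[-0.251 -0.092  0.133  0.039 -0.001  0.174]
[-0.26  -0.053  0.136  0.039 -0.001  0.174]
[-0.265 -0.013  0.137  0.039 -0.001  0.174]
[-0.264  0.028  0.137  0.039 -0.001  0.174]
[-0.257  0.068  0.136  0.039 -0.001  0.174]
[-0.245  0.106  0.133  0.039 -0.001  0.174]
```

```bash
python3 - <<'E'
from h import *
down=[0,0,-1]
a=frame(26.5+92,down); b=frame(-150,down)
rows([450,-270,200],a,11); print(); rows([655,18,150],b,11,[450,-270,200],a)
E
```

```text
[ 0.256 -0.165  0.02  -0.    -0.    -0.186]
[ 0.278 -0.126  0.02  -0.    -0.    -0.186]
[ 0.293 -0.085  0.02  -0.    -0.    -0.186]
[ 0.302 -0.041  0.02  -0.    -0.    -0.186]
[ 0.305  0.003  0.02  -0.    -0.    -0.186]
[ 0.301  0.048  0.02  -0.    -0.    -0.186]
[ 0.291  0.091  0.02  -0.    -0.    -0.186]
[ 0.275  0.132  0.02  -0.    -0.    -0.186]
[ 0.253  0.171  0.02  -0.    -0.    -0.186]
[ 0.225  0.206  0.02  -0.    -0.    -0.186]
[ 0.193  0.236  0.02  -0.    -0.    -0.186]

[ 0.141  0.289  0.045 -0.    -0.    -0.185]
[ 0.098  0.306  0.045 -0.    -0.    -0.185]
[ 0.053  0.317  0.045 -0.    -0.    -0.185]
[ 0.006  0.321  0.045 -0.    -0.    -0.185]
[-0.04   0.319  0.045 -0.    -0.    -0.185]
[-0.086  0.31   0.045 -0.    -0.    -0.185]
[-0.13   0.294  0.045 -0.    -0.    -0.185]
[-0.171  0.272  0.045 -0.    -0.    -0.185]
[-0.209  0.244  0.045 -0.    -0.    -0.185]
[-0.242  0.212  0.045 -0.    -0.    -0.185]
[-0.27   0.174  0.045 -0.    -0.    -0.185]
```

Request:
jog_arm:
  commands:
    - [1,[0.256,-0.165,0.02],[0,0,-0.186]]
    - [1,[0.278,-0.126,0.02],[0,0,-0.186]]
    - [1,[0.293,-0.085,0.02],[0,0,-0.186]]
    - [1,[0.302,-0.041,0.02],[0,0,-0.186]]
    - [1,[0.305,0.003,0.02],[0,0,-0.186]]
    - [1,[0.301,0.048,0.02],[0,0,-0.186]]
    - [1,[0.291,0.091,0.02],[0,0,-0.186]]
    - [1,[0.275,0.132,0.02],[0,0,-0.186]]
    - [1,[0.253,0.171,0.02],[0,0,-0.186]]
    - [1,[0.225,0.206,0.02],[0,0,-0.186]]

```text
t: 1.1
ee_pos: [434.7, -295.5, 202.4]
orientation: [-1.789, -2.582, -0.0]
ft_force: [-0.5, -0.6, 1.3]
width: 87.7
grasp_force: 0.0
```

Request:
jog_arm:
  commands:
    - [1,[0.193,0.236,0.02],[0,0,-0.186]]
    - [1,[0.141,0.289,0.045],[0,0,-0.185]]
    - [1,[0.098,0.306,0.045],[0,0,-0.185]]
    - [1,[0.053,0.317,0.045],[0,0,-0.185]]
    - [1,[0.006,0.321,0.045],[0,0,-0.185]]
    - [1,[-0.04,0.319,0.045],[0,0,-0.185]]
    - [1,[-0.086,0.31,0.045],[0,0,-0.185]]
    - [1,[-0.13,0.294,0.045],[0,0,-0.185]]
    - [1,[-0.171,0.272,0.045],[0,0,-0.185]]
    - [1,[-0.209,0.244,0.045],[0,0,-0.185]]

```text
t: 2.1
ee_pos: [617.5, -33.3, 159.6]
orientation: [0.379, -3.118, -0.0]
ft_force: [-0.4, 0.2, 0.1]
width: 87.9
grasp_force: 0.0
```

Request:
jog_arm:
  commands:
    - [1,[-0.242,0.212,0.045],[0,0,-0.185]]
    - [1,[-0.27,0.174,0.045],[0,0,-0.185]]
    - [1,[0,0,0],[0,0,0]]

```text
t: 2.4
ee_pos: [655.7, 20.9, 150.2]
orientation: [-0.827, 3.031, 0.001]
ft_force: [-0.4, -0.6, -0.4]
width: 87.8
grasp_force: 0.0
```

```bash
cat >> h.py <<'E'
def wcloud(o,d):
    K=np.array(d["intrinsics"]); z=d["z_map"]; v,u=np.mgrid[:480,:640]
    x=(u-K[0,2])/K[0,0]; y=(v-K[1,2])/K[1,1]; r=np.hypot(x,y)+1e-9; t=np.tan(np.minimum(r,1.5))
    p=np.stack([x/r*t*z,y/r*t*z,z],-1); M=np.array(d["mount"]); p=p@M[:3,:3].T+M[:3,3]
    return p@RM(o["orientation"]).T+o["ee_pos"]
E
python3 - <<'E'
from h import *
o=get_obs(); d=get_image("wrist"); P=wcloud(o,d); im=d["image"]; cv2.imwrite("pics/w1.png",im)
print(o["t"],o["ee_pos"],RM(o["orientation"]),o["qpos"])
hsv=cv2.cvtColor(im,cv2.COLOR_BGR2HSV)
m=((hsv[...,0]<18)&(hsv[...,1]>190)&(hsv[...,2]>70)).astype(np.uint8)
nn,l,s,ce=cv2.connectedComponentsWithStats(m)
for i in range(1,nn):
    if s[i,4]<300: continue
    p=P[(l==i)&(d["z_map"]>0)]; print(s[i],np.percentile(p[:,2],[2,50,98]))
    rc=cv2.minAreaRect(p[:,:2].astype(np.float32)); print(rc); print(cv2.boxPoints(rc))
E
```

```text
2.4 [655.679  20.907 150.167] [[-0.862 -0.508  0.   ]
 [-0.508  0.862  0.001]
 [-0.     0.    -1.   ]] [ 0.013  0.55   1.606  0.001  0.985 -2.09 ]
[ 270   81   62   68 2608] [ 2.952 18.965 23.946]
((585.7593994140625, -46.496192932128906), (46.540504455566406, 40.29936599731445), 8.082026481628418)
[[559.887 -29.818]
 [565.553 -69.717]
 [611.631 -63.174]
 [605.966 -23.275]]
[ 291  214   62   79 4690] [ 4.416 23.612 31.893]
((675.5720825195312, 26.32129669189453), (60.00242614746094, 53.187381744384766), 30.65949821472168)
[[636.204  33.899]
 [663.326 -11.854]
 [714.941  18.744]
 [687.818  64.496]]
```

Request:
jog_arm:
  commands:
    - [1,[-0.14,-0.022,0.2],[0,0,0]]
    - [1,[-0.14,-0.022,0.3],[0,0,0]]
    - [1,[0,0,0.4],[0,0,0]]
    - [1,[0,0,0.4],[0,0,0]]
    - [1,[0,0,0.15],[0,0,0]]
    - [1,[0,0,0],[0,0,0]]
    - [-1,[0,0,0],[0,0,0]]
    - [-1,[0,0,0],[0,0,0]]
    - [-1,[0,0,0],[0,0,0]]
    - [-1,[0,0,0],[0,0,0]]

```text
t: 3.45
ee_pos: [681.6, 28.2, 7.7]
orientation: [-0.817, 3.031, -0.001]
ft_force: [0.0, -1.0, -0.4]
width: 59.7
grasp_force: 0.0
```

Request:
jog_arm:
  commands:
    - [-1,[0,0,0],[0,0,0]]
    - [-1,[0,0,0],[0,0,0]]
    - [-1,[0,0,0],[0,0,0]]

```text
t: 3.75
ee_pos: [681.0, 28.5, 7.0]
orientation: [-0.817, 3.033, 0.0]
ft_force: [-1.6, 1.0, 6.6]
width: 49.8
grasp_force: 30.0
```

```bash
cat >> h.py <<'E'
_t,_u=np.radians(7.97),np.radians(102.1)
BC=np.array([541.4,-287.2,43.5]); BX=np.array([np.sin(_u),-np.cos(_u),0]); BY=np.array([np.cos(_t)*np.cos(_u),np.cos(_t)*np.sin(_u),np.sin(_t)]); BN=np.cross(BX,BY)
def B(x,y,z=0): return BC+BX*x+BY*y+BN*z
E
python3 - <<'E'
from h import *
o=get_obs(); p0=o["ee_pos"]; R0=RM(o["orientation"])
T=np.c_[BY,BX,-BN]; print(T)
f=B(-20,-50)-BY*6+BN*7; h=f+BN*60; print(f,h)
up=p0+[0,0,110]
rows(h,T,14,up,R0)
E
```

```text
[[-0.208  0.978 -0.029]
 [ 0.968  0.21   0.136]
 [ 0.139  0.    -0.99 ]]
[ 533.673 -346.568   42.668] [ 535.417 -354.703  102.088]
[ 0.227 -0.184  0.011 -0.012  0.009  0.171]
[ 0.201 -0.213  0.01  -0.012  0.009  0.171]
[ 0.17  -0.238  0.009 -0.012  0.009  0.171]
[ 0.137 -0.259  0.008 -0.012  0.009  0.171]
[ 0.101 -0.275  0.006 -0.012  0.009  0.171]
[ 0.063 -0.286  0.004 -0.012  0.009  0.171]
[ 0.024 -0.292  0.002 -0.012  0.009  0.171]
[-0.016 -0.293 -0.001 -0.012  0.009  0.171]
[-0.055 -0.288 -0.004 -0.012  0.009  0.171]
[-0.093 -0.278 -0.007 -0.012  0.009  0.171]
[-0.129 -0.263 -0.01  -0.012  0.009  0.171]
[-0.163 -0.243 -0.014 -0.012  0.009  0.171]
[-0.194 -0.219 -0.017 -0.012  0.009  0.171]
[-0.222 -0.191 -0.02  -0.012  0.009  0.171]
```

Request:
jog_arm:
  commands:
    - [-1,[0,0,-0.2],[0,0,0]]
    - [-1,[0,0,-0.45],[0,0,0]]
    - [-1,[0,0,-0.45],[0,0,0]]

```text
t: 4.05
ee_pos: [679.9, 28.1, 117.4]
orientation: [0.817, -3.031, -0.001]
ft_force: [1.0, -0.3, -0.1]
width: 49.8
grasp_force: 30.0
```

Request:
jog_arm:
  commands:
    - [-1,[0.227,-0.184,0.011],[-0.012,0.009,0.171]]
    - [-1,[0.201,-0.213,0.01],[-0.012,0.009,0.171]]
    - [-1,[0.17,-0.238,0.009],[-0.012,0.009,0.171]]
    - [-1,[0.137,-0.259,0.008],[-0.012,0.009,0.171]]
    - [-1,[0.101,-0.275,0.006],[-0.012,0.009,0.171]]
    - [-1,[0.063,-0.286,0.004],[-0.012,0.009,0.171]]
    - [-1,[0.024,-0.292,0.002],[-0.012,0.009,0.171]]
    - [-1,[-0.016,-0.293,-0.001],[-0.012,0.009,0.171]]
    - [-1,[-0.055,-0.288,-0.004],[-0.012,0.009,0.171]]
    - [-1,[-0.093,-0.278,-0.007],[-0.012,0.009,0.171]]

```text
t: 5.05
ee_pos: [576.5, -246.8, 106.9]
orientation: [-1.222, -2.799, -0.103]
ft_force: [0.7, -0.4, -0.4]
width: 49.8
grasp_force: 30.0
```

Request:
jog_arm:
  commands:
    - [-1,[-0.129,-0.263,-0.01],[-0.012,0.009,0.171]]
    - [-1,[-0.163,-0.243,-0.014],[-0.012,0.009,0.171]]
    - [-1,[-0.194,-0.219,-0.017],[-0.012,0.009,0.171]]
    - [-1,[-0.222,-0.191,-0.02],[-0.012,0.009,0.171]]
    - [-1,[0,0,0],[0,0,0]]
    - [-1,[0,0,0],[0,0,0]]

```text
t: 5.65
ee_pos: [535.1, -355.7, 102.2]
orientation: [-1.901, -2.357, -0.133]
ft_force: [0.1, -0.4, -0.7]
width: 49.7
grasp_force: 30.0
```

```bash
python3 - <<'E'
from h import *
print(get_obs()["ee_pos"],get_obs()["ft_force"])
T=np.c_[BY,BX,-BN]; f=B(-20,-50)-BY*6+BN*7
rows(f+BN*5,T,3); print(R.from_matrix(RM(get_obs()["orientation"]).T@T).as_rotvec())
d=get_image("scene"); cv2.imwrite("pics/s1.png",d["image"])
E
```

```text
[ 535.095 -355.71   102.176] [ 0.104 -0.356 -0.698]
[ 0.003  0.002  0.184 -0.001 -0.001  0.001]
[ 0.003  0.002  0.184 -0.001 -0.001  0.001]
[ 0.003  0.002  0.184 -0.001 -0.001  0.001]
[-0.002 -0.002  0.002]
```

View pics/s1.png

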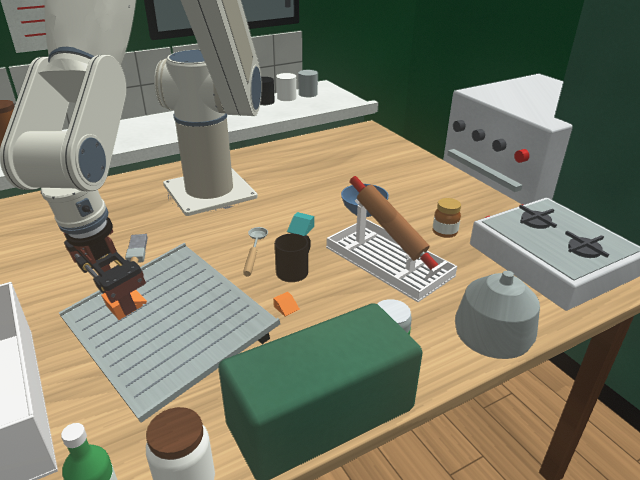

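The scene shows the wedge held above the board near (125,302) with its toe uphill. I'll lower it now, feeling for contact at the end.

Request:
jog_arm:
  commands:
    - [-1,[0,0,0.25],[0,0,0]]
    - [-1,[0,0,0.2],[0,0,0]]
    - [-1,[0,0,0.1],[0,0,0]]
    - [-1,[0,0,0.02],[0,0,0]]
    - [-1,[0,0,0.01],[0,0,0]]
    - [-1,[0,0,0],[0,0,0]]

```text
t: 6.3
ee_pos: [534.2, -347.3, 44.8]
orientation: [-1.9, -2.358, -0.132]
ft_force: [0.7, 0.7, 0.3]
width: 49.7
grasp_force: 30.0
```

Request:
jog_arm:
  commands:
    - [-1,[0,0,0.01],[0,0,0]]
    - [-1,[0,0,0.01],[0,0,0]]
    - [-1,[0,0,0],[0,0,0]]

```text
t: 6.6
ee_pos: [533.8, -347.2, 42.5]
orientation: [-1.901, -2.357, -0.133]
ft_force: [1.0, -0.2, 2.8]
width: 49.9
grasp_force: 30.0
```

Request:
jog_arm:
  commands:
    - [-1,[0,0,0.01],[0,0,0]]
    - [-1,[0,0,0],[0,0,0]]

```text
t: 6.8
ee_pos: [533.8, -347.2, 42.5]
orientation: [-1.901, -2.357, -0.133]
ft_force: [-2.6, 1.9, 8.7]
width: 49.6
grasp_force: 30.0
```

Request:
jog_arm:
  commands:
    - [1,[0,0,0],[0,0,0]]
    - [1,[0,0,0],[0,0,0]]
    - [1,[0,0,0],[0,0,0]]
    - [1,[0,0,0],[0,0,0]]
    - [1,[0,0,0],[0,0,0]]
    - [1,[0,0,-0.3],[0,0,0]]
    - [1,[0,0,-0.5],[0,0,0]]
    - [1,[0,0,-0.5],[0,0,0]]
    - [1,[0,0,-0.3],[0,0,0]]
    - [1,[0,0,0],[0,0,0]]

```text
t: 7.8
ee_pos: [541.0, -371.1, 204.9]
orientation: [-1.906, -2.364, -0.133]
ft_force: [0.3, -0.2, 0.2]
width: 87.6
grasp_force: 0.0
```

```bash
python3 - <<'E'
from h import *
o=get_obs(); d=get_image("wrist"); P=wcloud(o,d); im=d["image"]; cv2.imwrite("pics/w2.png",im)
hsv=cv2.cvtColor(im,cv2.COLOR_BGR2HSV)
m=((hsv[...,0]<18)&(hsv[...,1]>190)&(hsv[...,2]>70)).astype(np.uint8)
nn,l,s,ce=cv2.connectedComponentsWithStats(m); T=np.c_[BX,BY,BN]
for i in range(1,nn):
    if s[i,4]<300: continue
    p=(P[(l==i)&(d["z_map"]>0)]-BC)@T; print(s[i],"board z",np.percentile(p[:,2],[2,50,98]))
    rc=cv2.minAreaRect(p[:,:2].astype(np.float32)); print(rc); print(cv2.boxPoints(rc))
# plan to pin
N=np.array([np.sin(np.radians(25))*np.cos(np.radians(12)),np.sin(np.radians(25))*np.sin(np.radians(12)),np.cos(np.radians(25))])
Tp=frame(12,-N); print(Tp) # y -> -78
pin=np.array([551,249.6,112]); ax=np.array([np.cos(np.radians(25))*np.cos(np.radians(12)),np.cos(np.radians(25))*np.sin(np.radians(12)),-np.sin(np.radians(25))])
g=pin+25*ax-N*pinch_z; hov=g+N*110; print("tcp",g,"hover",hov,"q",o["qpos"],o["ee_pos"])
q=(np.load("top.npy",allow_pickle=True).item()); 
rows(hov,Tp,20)
E
```

```text
[ 293  178   59   73 4199] board z [ 5.316 24.445 32.201]
((-20.890439987182617, -52.695709228515625), (49.46688461303711, 59.03353500366211), 0.31669750809669495)
[[-45.787 -23.316]
 [-45.46  -82.349]
 [  4.006 -82.075]
 [  3.679 -23.043]]
[[ 0.887  0.208 -0.413]
 [ 0.188 -0.978 -0.088]
 [-0.423 -0.    -0.906]]
tcp [565.432 252.668  84.487] hover [610.904 262.333 184.18 ] q [-0.661  0.533  1.499  0.095  1.211 -0.913] [ 540.958 -371.091  204.89 ]
[ 0.297  0.102  0.05   0.015 -0.029  0.1  ]
[ 0.305  0.079  0.042  0.015 -0.029  0.1  ]
[ 0.312  0.055  0.035  0.015 -0.029  0.1  ]
[ 0.316  0.03   0.027  0.015 -0.029  0.1  ]
[ 0.318  0.006  0.02   0.015 -0.029  0.1  ]
[ 0.317 -0.019  0.013  0.015 -0.029  0.1  ]
[ 0.315 -0.044  0.006  0.015 -0.029  0.1  ]
[ 0.311 -0.069 -0.     0.015 -0.029  0.1  ]
[ 0.304 -0.093 -0.006  0.015 -0.029  0.1  ]
[ 0.296 -0.117 -0.012  0.015 -0.029  0.1  ]
[ 0.285 -0.14  -0.017  0.015 -0.029  0.1  ]
[ 0.273 -0.162 -0.021  0.015 -0.029  0.1  ]
[ 0.259 -0.183 -0.025  0.015 -0.029  0.1  ]
[ 0.243 -0.203 -0.029  0.015 -0.029  0.1  ]
[ 0.226 -0.222 -0.031  0.015 -0.029  0.1  ]
[ 0.207 -0.239 -0.034  0.015 -0.029  0.1  ]
[ 0.187 -0.255 -0.035  0.015 -0.029  0.1  ]
[ 0.165 -0.27  -0.036  0.015 -0.029  0.1  ]
[ 0.143 -0.282 -0.036  0.015 -0.029  0.1  ]
[ 0.119 -0.293 -0.036  0.015 -0.029  0.1  ]
```

Request:
jog_arm:
  commands:
    - [1,[0.297,0.102,0.05],[0.015,-0.029,0.1]]
    - [1,[0.305,0.079,0.042],[0.015,-0.029,0.1]]
    - [1,[0.312,0.055,0.035],[0.015,-0.029,0.1]]
    - [1,[0.316,0.03,0.027],[0.015,-0.029,0.1]]
    - [1,[0.318,0.006,0.02],[0.015,-0.029,0.1]]
    - [1,[0.317,-0.019,0.013],[0.015,-0.029,0.1]]
    - [1,[0.315,-0.044,0.006],[0.015,-0.029,0.1]]
    - [1,[0.311,-0.069,0],[0.015,-0.029,0.1]]
    - [1,[0.304,-0.093,-0.006],[0.015,-0.029,0.1]]
    - [1,[0.296,-0.117,-0.012],[0.015,-0.029,0.1]]

```text
t: 8.85
ee_pos: [572.3, -50.9, 188.9]
orientation: [-2.708, -1.489, 0.302]
ft_force: [0.7, -0.2, -1.0]
width: 87.4
grasp_force: 0.0
```

Request:
jog_arm:
  commands:
    - [1,[0.285,-0.14,-0.017],[0.015,-0.029,0.1]]
    - [1,[0.273,-0.162,-0.021],[0.015,-0.029,0.1]]
    - [1,[0.259,-0.183,-0.025],[0.015,-0.029,0.1]]
    - [1,[0.243,-0.203,-0.029],[0.015,-0.029,0.1]]
    - [1,[0.226,-0.222,-0.031],[0.015,-0.029,0.1]]
    - [1,[0.207,-0.239,-0.034],[0.015,-0.029,0.1]]
    - [1,[0.187,-0.255,-0.035],[0.015,-0.029,0.1]]
    - [1,[0.165,-0.27,-0.036],[0.015,-0.029,0.1]]
    - [1,[0.143,-0.282,-0.036],[0.015,-0.029,0.1]]
    - [1,[0.119,-0.293,-0.036],[0.015,-0.029,0.1]]

```text
t: 9.85
ee_pos: [607.0, 264.7, 179.3]
orientation: [3.0, 0.318, -0.681]
ft_force: [0.7, 1.5, 1.0]
width: 87.8
grasp_force: 0.0
```

Request:
jog_arm:
  commands:
    - [1,[0,0,0],[0,0,0]]
    - [1,[0,0,0],[0,0,0]]

```text
t: 10.05
ee_pos: [607.1, 263.5, 179.5]
orientation: [3.0, 0.326, -0.679]
ft_force: [-0.1, -1.1, -0.6]
width: 87.6
grasp_force: 0.0
```

```bash
python3 - <<'E'
from h import *
o=get_obs(); d=get_image("wrist"); P=wcloud(o,d); im=d["image"]; cv2.imwrite("pics/w3.png",im)
print(o["qpos"],o["ee_pos"],RM(o["orientation"]))
hsv=cv2.cvtColor(im,cv2.COLOR_BGR2HSV)
pin=np.array([551,249.6,112]); 
# pin points: within 40mm of the guessed axis line; fit cylinder axis in top-down tool frame
c12,s12=np.cos(np.radians(12)),np.sin(np.radians(12)); ca,sa=np.cos(np.radians(25)),np.sin(np.radians(25))
ax=np.array([ca*c12,ca*s12,-sa]); y=np.array([-s12,c12,0]); N=np.cross(ax,y); q=(P-pin)@np.c_[ax,y,N]
m=(d["z_map"]>0)&(abs(q[...,0])<160)&(abs(q[...,1])<45)&(q[...,2]>3)&(q[...,2]<45)
for lo in range(-150,150,20):
    k=m&(q[...,0]>=lo)&(q[...,0]<lo+20)
    if k.sum()>20:
        s=q[k]; A=np.c_[2*s[:,1:],np.ones(len(s))]; b=(s[:,1:]**2).sum(1); sol=np.linalg.lstsq(A,b,rcond=None)[0]
        print(lo,k.sum(),"y",s[:,1].min(),s[:,1].max(),"zmax",np.percentile(s[:,2],98),"circ",sol[:2],np.sqrt(sol[2]+(sol[:2]**2).sum()), "hue",np.median(hsv[k],0))
E
```

```text
[0.363 0.744 1.245 0.062 1.594 1.704] [607.092 263.506 179.474] [[ 0.882  0.215 -0.42 ]
 [ 0.194 -0.977 -0.093]
 [-0.43   0.001 -0.903]]
-150 204 y -14.222654647671593 6.135541371436593 zmax 10.90279072974324 circ [-3.972  0.072] 10.42490077751531 hue [  2. 228. 160.]
-130 361 y -13.986949948235512 6.068801423498113 zmax 11.112487630220304 circ [-3.713  0.523] 10.105631729075848 hue [  1. 227. 160.]
-110 29 y -11.65107703714337 6.4764641894431865 zmax 24.922345428192262 circ [-3.508 10.497] 14.371489616204029 hue [ 13. 171. 146.]
-70 941 y -27.362961329531196 22.243848610406044 zmax 24.907265003842028 circ [-2.451 -0.342] 24.75148410067261 hue [ 13. 162. 134.]
-50 1492 y -26.364437043034012 22.303843773381256 zmax 24.9902991628889 circ [-2.035 -0.024] 24.447594848710068 hue [ 13. 162. 134.]
-30 1654 y -26.025571027377303 23.24842046582925 zmax 24.942909379615678 circ [-1.666 -0.163] 24.557200763476178 hue [ 13. 162. 132.]
-10 1853 y -26.16002780992963 23.419297660531182 zmax 25.046424151073865 circ [-1.243 -0.31 ] 24.650369667133372 hue [ 13. 162. 134.]
10 2014 y -25.18822940578548 2
[... 197 characters left out ...]
.46429925237968 hue [ 13. 162. 142.]
50 2319 y -24.568852726768082 24.271475986556485 zmax 25.027472758791532 circ [-0.066 -0.268] 24.535895417826808 hue [ 13. 162. 141.]
70 2443 y -24.275344676225725 25.100256621374022 zmax 24.981867102049872 circ [ 0.35  -0.333] 24.57493512992592 hue [ 13. 162. 140.]
90 1647 y -24.212312534257695 25.098629861630215 zmax 24.833851198987066 circ [ 0.55  10.602] 15.398636988009956 hue [ 13. 162. 135.]
110 971 y -8.963102251509135 11.565186827520797 zmax 10.987453784721398 circ [1.211 0.435] 9.848057108531945 hue [  1. 228. 160.]
130 1411 y -22.78641891229501 26.72066876648326 zmax 14.727075288091353 circ [ 2.428 15.771] 12.605072600467707 hue [105.  23. 168.]
```

View pics/w3.png

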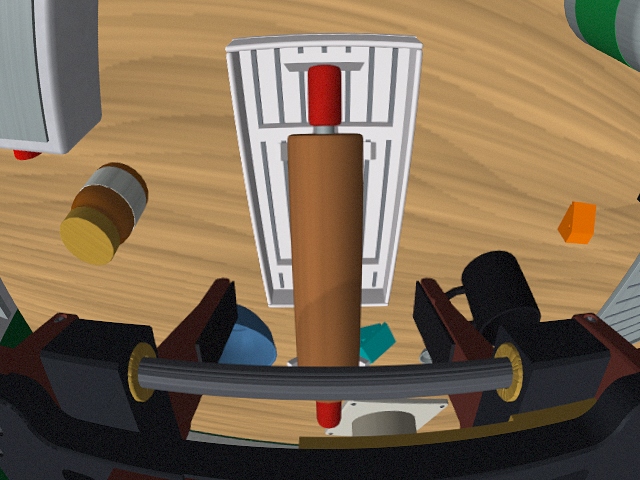

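The wrist picture shows the pin running down the middle (barrel (290–360, 135–370)) between the open fingers. Its axis agrees with the estimate to about 1°.

```bash
python3 - <<'E'
from h import *
o=get_obs(); d=get_image("wrist"); P=wcloud(o,d)
c12,s12=np.cos(np.radians(13.1)),np.sin(np.radians(13.1)); ca,sa=np.cos(np.radians(25)),np.sin(np.radians(25))
ax=np.array([ca*c12,ca*s12,-sa]); y=np.array([-s12,c12,0]); N=np.cross(ax,y); pin=np.array([551,249.6,112])-1.1*y
q=(P-pin)@np.c_[ax,y,N]; m=(d["z_map"]>0)&(abs(q[...,0])<160)&(abs(q[...,1])<15)&(q[...,2]>18)&(q[...,2]<30)
xe=np.percentile(q[m][:,0],[0.2,99.8]);print("barrel top extent",xe, "resid y", np.median(q[m][:,1]))
mid=xe[1]-100; g=pin+(mid+25)*ax-N*pinch_z; T=np.c_[ax,-y,-N]
rows(g+N*80,T,2); print(); rows(g,T,4,g+N*80,T); print(g,mid)
E
```

```text
barrel top extent [-96.512 100.452] resid y -0.08853487264202675
[ 0.011  0.005  0.127 -0.003  0.005 -0.008]
[ 0.01   0.004  0.127 -0.003  0.005 -0.008]

[ 0.  -0.   0.2  0.   0.   0. ]
[ 0.  -0.   0.2  0.   0.   0. ]
[ 0.  -0.   0.2  0.   0.   0. ]
[ 0.  -0.   0.2  0.   0.   0. ]
[566.019 251.966  84.296] 0.4519102612965753
```

Request:
jog_arm:
  commands:
    - [1,[0.011,0.005,0.127],[-0.003,0.005,-0.008]]
    - [1,[0.01,0.004,0.127],[-0.003,0.005,-0.008]]
    - [1,[0,0,0.2],[0,0,0]]
    - [1,[0,0,0.2],[0,0,0]]
    - [1,[0,0,0.2],[0,0,0]]
    - [1,[0,0,0.2],[0,0,0]]
    - [1,[0,0,0],[0,0,0]]
    - [-1,[0,0,0],[0,0,0]]
    - [-1,[0,0,0],[0,0,0]]
    - [-1,[0,0,0],[0,0,0]]

```text
t: 11.15
ee_pos: [568.0, 253.5, 86.3]
orientation: [3.004, 0.344, -0.659]
ft_force: [0.1, 0.4, 0.2]
width: 67.2
grasp_force: 0.0
```

Request:
jog_arm:
  commands:
    - [-1,[0,0,0],[0,0,0]]
    - [-1,[0,0,0],[0,0,0]]
    - [-1,[0,0,0],[0,0,0]]
    - [-1,[0,0,0],[0,0,0]]

```text
t: 11.55
ee_pos: [567.3, 253.7, 85.8]
orientation: [3.003, 0.344, -0.661]
ft_force: [0.8, 1.9, 3.0]
width: 49.9
grasp_force: 30.0
```

```bash
python3 - <<'E'
from h import *
o=get_obs(); p0=o["ee_pos"]; R0=RM(o["orientation"]); print(o["qpos"])
T=np.c_[BX,-BY,-BN]
a=p0-R0[:,2]*130; h=B(25,12,8.3+60); print(a,h)
rows(a+(h-a)*.25,T,5,a,R0); print(); rows(h,T,12,a+(h-a)*.25,T)
E
```

```text
[0.371 0.786 1.401 0.062 1.384 1.689]
[620.493 265.875 203.816] [ 565.339 -279.599  112.804]
[-0.061  0.26   0.078  0.035  0.11  -0.003]
[-0.068  0.261  0.065  0.035  0.11  -0.003]
[-0.074  0.263  0.052  0.035  0.11  -0.003]
[-0.079  0.264  0.038  0.035  0.11  -0.003]
[-0.082  0.264  0.023  0.035  0.11  -0.003]

[-0.105  0.331  0.011  0.     0.     0.   ]
[-0.105  0.331  0.011  0.     0.     0.   ]
[-0.105  0.331  0.011  0.     0.     0.   ]
[-0.105  0.331  0.011  0.     0.     0.   ]
[-0.105  0.331  0.011  0.     0.     0.   ]
[-0.105  0.331  0.011  0.     0.     0.   ]
[-0.105  0.331  0.011  0.     0.     0.   ]
[-0.105  0.331  0.011  0.     0.     0.   ]
[-0.105  0.331  0.011  0.     0.     0.   ]
[-0.105  0.331  0.011  0.     0.     0.   ]
[-0.105  0.331  0.011  0.     0.     0.   ]
[-0.105  0.331  0.011  0.     0.     0.   ]
```

Request:
jog_arm:
  commands:
    - [-1,[0,0,-0.1],[0,0,0]]
    - [-1,[0,0,-0.2],[0,0,0]]
    - [-1,[0,0,-0.3],[0,0,0]]
    - [-1,[0,0,-0.4],[0,0,0]]
    - [-1,[0,0,-0.3],[0,0,0]]

```text
t: 12.05
ee_pos: [621.5, 265.4, 205.4]
orientation: [3.003, 0.343, -0.659]
ft_force: [0.4, 0.4, -2.5]
width: 49.4
grasp_force: 30.0
```

Request:
jog_arm:
  commands:
    - [-1,[-0.061,0.26,0.078],[0.035,0.11,-0.003]]
    - [-1,[-0.068,0.261,0.065],[0.035,0.11,-0.003]]
    - [-1,[-0.074,0.263,0.052],[0.035,0.11,-0.003]]
    - [-1,[-0.079,0.264,0.038],[0.035,0.11,-0.003]]
    - [-1,[-0.082,0.264,0.023],[0.035,0.11,-0.003]]
    - [-1,[-0.105,0.331,0.011],[0,0,0]]
    - [-1,[-0.105,0.331,0.011],[0,0,0]]
    - [-1,[-0.105,0.331,0.011],[0,0,0]]
    - [-1,[-0.105,0.331,0.011],[0,0,0]]
    - [-1,[-0.105,0.331,0.011],[0,0,0]]

```text
t: 13.05
ee_pos: [588.5, -43.1, 152.9]
orientation: [-2.99, -0.315, 0.026]
ft_force: [0.7, -0.0, -3.4]
width: 49.1
grasp_force: 30.0
```

Request:
jog_arm:
  commands:
    - [-1,[-0.105,0.331,0.011],[0,0,0]]
    - [-1,[-0.105,0.331,0.011],[0,0,0]]
    - [-1,[-0.105,0.331,0.011],[0,0,0]]
    - [-1,[-0.105,0.331,0.011],[0,0,0]]
    - [-1,[-0.105,0.331,0.011],[0,0,0]]
    - [-1,[-0.105,0.331,0.011],[0,0,0]]
    - [-1,[-0.105,0.331,0.011],[0,0,0]]
    - [-1,[0,0,0],[0,0,0]]
    - [-1,[0,0,0],[0,0,0]]

```text
t: 13.95
ee_pos: [564.0, -280.8, 113.6]
orientation: [-2.989, -0.312, 0.027]
ft_force: [0.0, -1.1, -2.5]
width: 49.4
grasp_force: 30.0
```

```bash
python3 - <<'E'
from h import *
o=get_obs(); d=get_image("wrist"); P=wcloud(o,d); cv2.imwrite("pics/w4.png",d["image"]); s=get_image("scene"); cv2.imwrite("pics/s2.png",s["image"])
W=np.c_[BX,BY,BN]; p=o["ee_pos"]; print("tcp board",(p-BC)@W, o["width"],o["ft_force"])
T=np.c_[BX,-BY,-BN]; print("rot err",R.from_matrix(RM(o["orientation"]).T@T).as_rotvec())
# pin in tool coords: barrel top line seen
t=(P-p)@RM(o["orientation"]); hsv=cv2.cvtColor(d["image"],cv2.COLOR_BGR2HSV)
m=(d["z_map"]>0)&(abs(t[...,1])<40)&(t[...,2]<-20)&(t[...,2]>-70)&(abs(hsv[...,0].astype(int)-13)<4)&(hsv[...,1]>130)
for lo in range(-140,140,20):
    k=m&(t[...,0]>=lo)&(t[...,0]<lo+20)
    if k.sum()>50:
        q=t[k]; print(lo,k.sum(),"y",np.percentile(q[:,1],[1,50,99]),"top z",np.percentile(q[:,2],2))
E
```

```text
tcp board [23.386 11.202 69.21 ] 49.38750857694959 [ 0.045 -1.071 -2.459]
rot err [ 0.002  0.003 -0.003]
-80 65 y [-22.399 -18.592  25.636] top z -31.124867878668983
-60 1918 y [-21.427   1.654  24.792] top z -41.475016092501015
-40 1403 y [-19.179   1.653  21.815] top z -41.67167390641435
-20 2618 y [-22.26    1.65   25.503] top z -41.65407875607255
0 5187 y [-22.391   1.648  25.332] top z -41.87284178819866
20 6088 y [-21.487   1.648  24.54 ] top z -41.82248994803804
40 6996 y [-21.498   1.647  24.497] top z -41.881007246079875
60 5521 y [-21.517   1.647  24.1  ] top z -41.939082324823595
```

View pics/w4.png

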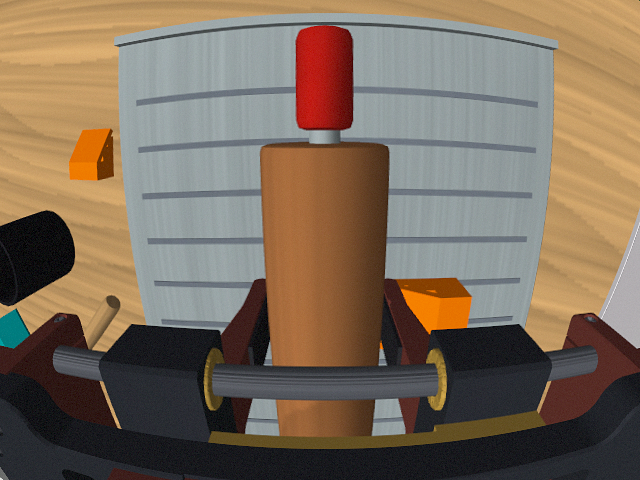

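The wrist view shows the pin held straight between the fingers, with the wedge just downhill at (430,300). I'll check the gap to the wedge along the board before lowering.

```bash
python3 - <<'E'
from h import *
o=get_obs(); d=get_image("wrist"); P=wcloud(o,d); W=np.c_[BX,BY,BN]; q=(P-BC)@W
hsv=cv2.cvtColor(d["image"],cv2.COLOR_BGR2HSV); m=(hsv[...,0]<18)&(hsv[...,1]>190)&(d["z_map"]>0)
m[:,:370]=0; s=q[m&(q[...,2]<40)]; print(len(s),np.percentile(s,[1,50,99],axis=0))
E
```

```text
2954 [[-18.682 -81.969   0.438]
 [  0.433 -61.458  26.194]
 [  5.067 -38.96   32.294]]
```

View pics/s2.png

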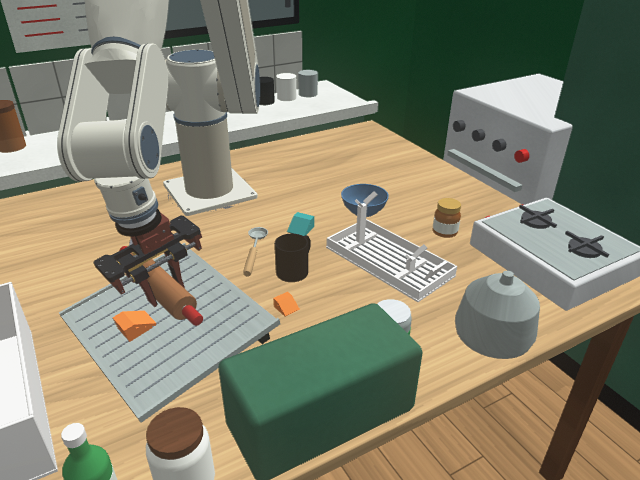

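Request:
jog_arm:
  commands:
    - [-1,[0,0,0.2],[0,0,0]]
    - [-1,[0,0,0.2],[0,0,0]]
    - [-1,[0,0,0.14],[0,0,0]]
    - [-1,[0,0,0.04],[0,0,0]]
    - [-1,[0,0,0.01],[0,0,0]]
    - [-1,[0,0,0],[0,0,0]]

```text
t: 14.7
ee_pos: [563.3, -272.5, 56.1]
orientation: [-2.99, -0.315, 0.024]
ft_force: [1.3, -0.2, -2.3]
width: 49.2
grasp_force: 30.0
```

Request:
jog_arm:
  commands:
    - [-1,[0,0.05,0],[0,0,0]]
    - [-1,[0,0.05,0],[0,0,0]]
    - [-1,[0,0.03,0],[0,0,0]]
    - [-1,[0,0,0],[0,0,0]]

```text
t: 15.1
ee_pos: [565.7, -285.9, 53.9]
orientation: [-2.99, -0.314, 0.024]
ft_force: [-0.8, -0.4, -3.0]
width: 49.1
grasp_force: 30.0
```

```bash
python3 - <<'E'
from h import *
o=get_obs(); W=np.c_[BX,BY,BN]; print((o["ee_pos"]-BC)@W,o["ft_force"]@W)
E
```

```text
[24.034 -2.305 10.858] [-0.831 -0.605 -2.954]
```

Request:
jog_arm:
  commands:
    - [-1,[0,0.02,0.01],[0,0,0]]
    - [-1,[0,0.01,0.01],[0,0,0]]
    - [-1,[0,0,0],[0,0,0]]

```text
t: 15.4
ee_pos: [565.9, -287.7, 51.1]
orientation: [-2.989, -0.314, 0.025]
ft_force: [-0.4, 1.3, -3.1]
width: 49.1
grasp_force: 30.0
```

Request:
jog_arm:
  commands:
    - [-1,[0,0.01,0.005],[0,0,0]]
    - [-1,[0,0.005,0],[0,0,0]]
    - [-1,[0,0,0],[0,0,0]]

```text
t: 15.7
ee_pos: [566.4, -289.1, 50.6]
orientation: [-2.989, -0.315, 0.025]
ft_force: [0.1, -0.2, -4.2]
width: 49.0
grasp_force: 30.0
```

```bash
python3 - <<'E'
from h import *
o=get_obs(); W=np.c_[BX,BY,BN]; print((o["ee_pos"]-BC)@W,o["ft_force"]@W)
E
```

```text
[24.008 -6.024  8.034] [ 0.038 -0.747 -4.103]
```

Request:
jog_arm:
  commands:
    - [-1,[0,0.01,0.005],[0,0,0]]
    - [-1,[0,0,0.005],[0,0,0]]
    - [-1,[0,0,0],[0,0,0]]

```text
t: 16.0
ee_pos: [566.4, -289.4, 50.4]
orientation: [-2.988, -0.314, 0.025]
ft_force: [-2.1, 2.8, 5.7]
width: 49.5
grasp_force: 30.0
```

Request:
jog_arm:
  commands:
    - [-1,[0,0.01,0.005],[0,0,0]]
    - [-1,[0,0,0.005],[0,0,0]]
    - [-1,[0,0,0],[0,0,0]]

```text
t: 16.3
ee_pos: [566.5, -289.5, 50.3]
orientation: [-2.987, -0.314, 0.026]
ft_force: [-4.4, 7.6, 14.5]
width: 49.7
grasp_force: 30.0
```

```bash
python3 - <<'E'
from h import *
o=get_obs(); W=np.c_[BX,BY,BN]; print((o["ee_pos"]-BC)@W,o["ft_force"]@W)
E
```

```text
[24.033 -6.48   7.821] [-2.76  10.253 13.184]
```

Pressing on both the board and the wedge, so release now.

Request:
jog_arm:
  commands:
    - [-1,[0,-0.005,-0.005],[0,0,0]]
    - [-1,[0,0,0],[0,0,0]]
    - [0.3,[0,0,0],[0,0,0]]
    - [0.3,[0,0,0],[0,0,0]]
    - [0.3,[0,0,0],[0,0,0]]
    - [1,[0,0,0],[0,0,0]]
    - [1,[0,0,0],[0,0,0]]
    - [1,[0,0,0],[0,0,0]]
    - [1,[0,0,0],[0,0,0]]

```text
t: 17.2
ee_pos: [566.6, -290.3, 48.9]
orientation: [-2.989, -0.314, 0.025]
ft_force: [-0.3, -0.0, 0.6]
width: 85.2
grasp_force: 0.0
```

```bash
python3 - <<'E'
from h import *
o=get_obs(); print(o["width"],o["ft_force"]); s=get_image("top"); P=cloud(s); q=(P-BC)@np.c_[BX,BY,BN]
cv2.imwrite("pics/s3.png",get_image("scene")["image"][180:440,40:340])
E
```

```text
85.23595841455479 [-0.272 -0.015  0.594]
```

View pics/s3.png

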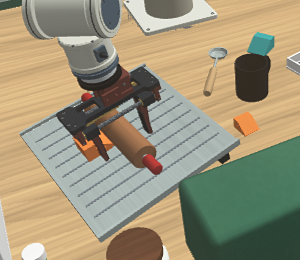

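The crop shows the pin at (130,140) resting uphill of the wedge at (95,148), with the fingers open around it. I'll retreat straight up and check.

Request:
jog_arm:
  commands:
    - [1,[0,0,-0.1],[0,0,0]]
    - [1,[0,0,-0.2],[0,0,0]]
    - [1,[0,0,-0.4],[0,0,0]]
    - [1,[0,0,-0.5],[0,0,0]]
    - [1,[0,0,-0.5],[0,0,0]]
    - [1,[0,0,0],[0,0,0]]
    - [1,[0,0,0],[0,0,0]]
    - [1,[0,0,0],[0,0,0]]

```text
t: 18.1
ee_pos: [570.9, -312.3, 216.4]
orientation: [-2.988, -0.314, 0.028]
ft_force: [-0.8, -0.0, -0.3]
width: 88.0
grasp_force: 0.0
```

```bash
python3 - <<'E'
from h import *
for _ in range(2):
    o=get_obs(); d=get_image("wrist"); q=(wcloud(o,d)-BC)@np.c_[BX,BY,BN]
    hsv=cv2.cvtColor(d["image"],cv2.COLOR_BGR2HSV); ok=(d["z_map"]>0)&(abs(q[...,0])<160)&(abs(q[...,1])<140)&(q[...,2]<60)
    m=ok&(q[...,2]>46); s=q[m]; A=np.polyfit(s[:,0],s[:,1],1); print("pin top: y=",A,"x",s[:,0].min(),s[:,0].max(),"z",np.percentile(s[:,2],98))
    w=q[ok&(hsv[...,0]<18)&(hsv[...,1]>190)&(q[...,1]<-25)]; print("wedge",np.percentile(w,[1,99],axis=0))
E
```

```text
pin top: y= [-0.001 -7.952] x -101.46417384951289 97.92113014702552 z 50.0396027952687
wedge [[-45.279 -81.87    1.725]
 [ 52.785 -28.56   38.108]]
pin top: y= [-0.001 -7.919] x -101.3774860652875 97.76891113410477 z 50.08054299669308
wedge [[-45.551 -81.935   1.368]
 [ 41.309 -29.144  36.825]]
```

Pin is level across the slope at y = -7.9 (contact expected at -7.7), its axis 25 mm above the board, and it isn't moving. Handing in.

```bash
python3 -c "
from h import *
print(close_job())"
```

```text
the job is handed in; nothing more can be done
None
```

The job is handed in at about 18 s of the 58 s allowed: the wedge stands on the draining board as a chock and the pin lies straight across the slope, uphill of it and against it, let go and still at the last look (no verdict was returned).

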